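# Shut the changeover valve and press the handle onto the stop valve's splines

### The arm

A 6-joint arm with a two-finger parallel gripper is mounted at the origin on the work surface. World frame = base frame: x ahead of the robot, y to its left, z up, the work surface at z = 0. Lengths are in mm, angles in rad, forces in N, time in s.
With the tool pointing down it reaches from about 275 to 875 mm from the base axis. Payload 12.5 kg.
Tool frame: the origin (TCP) lies midway between the tips of the shut fingers; the grasp point (between the pads) lies 19 mm behind it; z points along the fingers, y is the direction in which the jaws open and shut (so a half turn about z gives the same grasp; the last joint's range is limited). The gripper opens to 85 mm and grips with 20 to 120 N. Pads are 22 mm wide; open, the fingers measure 114 mm over their backs; the gripper's body (76 mm by 85 mm) begins 54 mm behind the grasp point. The pads swing forward as they close: fully open they stand 13 mm farther back than shut.
Start: joints at [-0.085, 0.351, 1.652, -0, 1.139, -0.085], TCP at [549.986, 0.027, 231.29] pointing down, gripper open.
Joint ranges: [-2.75, 2.75], [-0.79, 2.1], [0.01, 2.65], [-1.57, 4.71], [0.07, 3.14], [-2.87, 2.87]. Speed limits (rad/s): [2.22, 2.22, 2.79, 3.14, 3.14, 3.14].

### API

Orientations are given as a rotation vector (axis times angle).
In Python, from station import r gives the robot as it stands. The module is installed in compiled form; this text tells all that it offers.
- The arm moves only by the tool move_arm, never from a script. Its argument "increments" is a list of rows, each a list of 5 numbers: the shift along the tool's x, y, z in cm, then the turn about the tool's z in rad, then the finger opening in cm, from 0 to 8.54. A call has exactly 5 rows; each row shifts and turns the commanded pose from where the row before left it, along the tool's axes as they then stand; what a row does not reach is not made up. A row lasts 1/12 s, in which the tool goes at most 41.7 mm and 7.16 degrees, less where a joint would pass 70% of its speed; a pose out of reach is approached as far as the arm can. A call is refused whole if a number of a shift passes 4.17 or a number of a turn 0.125, either way. A call with a gripper value outside its range is refused whole. The fingers move at their own pace and stop on an object; "force" is the grip in N (left out, the last holds). Time passes only in rows, so rows that do not move let the fingers close, or fill a call up. It gives the time, the measured TCP pose, the force and the opening at its end, in the units of the state.
- r.read_state(): the state, without advancing time (a new reading comes with each control period).
- r.get_image(name): name is "scene" or "side" or "wrist"; returns the picture (384x512x3 uint8, red, green, blue); there is no depth.
- r.calibration(name): a dict with "fx", "fy", "cx", "cy" (pixels), "world_to_cam" (4x4, takes a point from world to camera coordinates); the wrist camera has in their place "hand_eye" (4x4, takes a point from camera to tool coordinates, whose origin is the TCP and whose axes are the flange's). Camera axes: x right, y up, looking along -z (the intrinsics and any distortion apply to the point x, -y, -z); pixel columns grow to the right and rows downward; lengths in mm; the calibration is good to about 2 mm. A picture is of the moment at which its call begins: read the wrist's pose just before it. calibration takes no time and is no camera call.
- r.finish_job(): hands the job in, once; it reports no verdict.
The state is a dict: "time_s": time; "q": joint angles; "qd": joint speeds; "joint_efforts": joint torques, N m; "position": TCP position; "orientation": TCP orientation; "wrist_force": force on the tool from outside, world axes, zero at the start; "torque": the same for the moment, N m; "gripper_width": opening from 0.0 (shut) to 1.0 (fully open).
Only numpy, scipy, OpenCV 4.12 (cv2) and the standard library are available. Lean on these libraries where they do the work, as an engineer would, in place of code of your own. Each camera call takes 0.05 s, during which the arm holds its last target. There are 200 camera calls.

### The job

The outlet of the stop valve under the sink is still open, so first shut off the water: turn the yellow changeover lever to its centre-off position, square to the line of its two inlets and pointing to the robot's side. Then take the blue handle out of the aluminium tray, upright as it stands, set it on the brass splined spindle of the stop valve, turn it until the splines mesh and slide it fully home on the collar. Finish while still holding the handle and pressing it down firmly (about 10 N), ready for its screw, and leave the other things where they are.

Things in the scene. Friction and masses are not known exactly. Their poses are not given: they have to be found in the camera images.
- pipework: Fixed green 32 mm pipework, centre line 46 mm high, with a brass changeover valve and a green stop valve. Origin: on the surface under the changeover axis; z up; y along the line of the two inlets (+y and -y, elbowed into the floor 80 mm out, top 66 mm); -x to the robot's side. The stop valve's upright spindle axis is at x = 65, y = -235 mm; pipe runs to it along x = 65
- changeover_axis (a point): Point on the upright hinge axis of the yellow lever, at the mid height of its sleeve, 100 mm above the surface. Axes as the pipework's
- lever (a joint): Changeover lever angle (rad): 0 is centre-off, lever along the pipework's -x; grows as it swings to the pipework's +y (clockwise from above); +1.57 lies along the +y inlet, -1.57 along the -y inlet, stops only there. Starts between 0.8 and 1.5. Stiff: 0.30 N m, about 3.5 N at the sleeve; stays where it is left
- lever_grip (a point): Middle of the lever's yellow sleeve, 85 mm from the hinge axis, 100 mm above the surface. Sleeve 14 mm wide, 10 mm thick, from 44 to 127 mm from the axis. The point's -x axis points along the lever away from the hinge, z up. The pipework under the sleeve is at most 66 mm high
- handle_center (a point): Centre of the loose blue handle (about 90 g), half-way up its 50 mm, on its axis; z up as it stands, x along the wings. Upper part, 26 to 50 mm above its foot: flat-sided oval 72 mm long in x, 32 mm wide in y, flats 40 mm long; grip it across y. Below it a round hub 30 mm in diameter, no wider than the oval. It stands in the tray, this point 27 mm above the surface
- spindle_seat (a point): Centre of the upper face of the brass collar (29 mm diameter) at the root of the stop valve's splined spindle, 83 mm above the surface. The handle's foot rests here when home (handle_center 25 mm above). z up. The x axis turns with the spindle and points along one of its ribs. The spindle itself turns only with 0.45 N m
- tray: Loose low aluminium tray, 125 x 95 x 12 mm, floor 2 mm thick, the blue handle stands in it. Origin: centre of its underside
- tin: Chrome washer tin with closed hinged lid, 75 mm diameter, 32 mm high. Origin: centre of its underside. Bystander
- plunger: Black rubber-edged plunger cup, 113 mm diameter, 78 mm high, standing. Origin: centre of its underside. Bystander
- wrench: Grey pipe wrench lying at the back, 260 mm long, 22 mm high. Origin: on its underside near the middle; x along its length. Bystander
- soap: Yellow washing-up bottle, 60 mm diameter, 190 mm high, standing. Origin: centre of its underside. Bystander
- handle_foot (a point): Centre of the handle's underside, 25 mm below handle_center, same axes. The hub's splined bore opens here: 22.4 mm wide, 22 mm deep, six inner teeth reaching in to 15.4 mm diameter, from 2 mm above the foot. Grooves lie at the x axis and every 60 degrees from it, teeth half-way between
- spindle_nose (a point): Top of the spindle's tapered nose (8 mm wide, 13 at its root), 20 mm above the collar. Six straight ribs, 20 mm over all, 16 mm high, round crests, at the x axis and every 60 degrees. Meshes when the handle's x axis is at 0, 60, 120.. degrees from this x axis (play about 6 degrees, 1 mm); else the handle stops about 14 mm too high on the crests
There are look-alikes about, which are no part of the job. Of the things that look like the part that bears handle_center, take the one that is nearest to the robot's base at the start.

How it is judged:
By the outcome, as a careful person would: the job done as asked, in the order asked, and still so for the second after the job is handed in, while the arm keeps its last pose, push and grip.
It also fails if it takes over 70 s, if anything falls off the work surface, if the arm or the gripper's body presses on something with over 40 N, if the wrist force passes 120 N, or if a joint passes its speed limit or range.

## Working session

There is one attempt and no reset: what is moved stays moved. The work goes in short steps, Python scripts to look and compute and a tool call to move; the robot and the scene stay as the last step left them, time stands still between calls to the robot, and variables do not carry over. Pictures are saved under pics/ and viewed, about 8 in all and at most 12, crops included, and the job is handed in when it is done.

Besides the shell and the picture viewer there is one more tool, called after "Request:" as name(argument=value, ...) on one line, values as JSON. move_arm: Moves the arm, as the interface text tells. Its arguments: {"type":"object","properties":{"increments":{"type":"array"},"force":{"type":"number"}},"required":["increments"]}

```bash
mkdir -p pics
cat > h.py <<'E'
import numpy as np, cv2
from scipy.spatial.transform import Rotation as R
from station import r
def save(img,name,crop=None,scale=1):
    if crop: x0,y0,x1,y1=crop; img=img[y0:y1,x0:x1]
    img=cv2.resize(img,None,fx=scale,fy=scale,interpolation=cv2.INTER_CUBIC)
    cv2.imwrite('pics/'+name+'.png',img[:,:,::-1])
def cam(name,st=None):
    c=r.calibration(name)
    if name=='wrist':
        st=st or r.read_state()
        T=np.eye(4);T[:3,:3]=R.from_rotvec(st['orientation']).as_matrix();T[:3,3]=st['position']
        W=T@np.array(c['hand_eye'])
    else: W=np.linalg.inv(np.array(c['world_to_cam']))
    return c,W
def pix2z(name,u,v,z,cw=None):
    c,W=cw or cam(name)
    p=np.array([[[u,v]]],float)
    K=np.array([[c['fx'],0,c['cx']],[0,c['fy'],c['cy']],[0,0,1]])
    d=np.array(c.get('dist',c.get('distortion',np.zeros(5))),float)
    x,y=cv2.undistortPoints(p,K,d)[0,0]
    ray=W[:3,:3]@np.array([x,-y,-1]); o=W[:3,3]
    return o+ray*(z-o[2])/ray[2]
def proj(name,P,cw=None):
    c,W=cw or cam(name)
    q=np.linalg.inv(W)@np.append(P,1)
    K=np.array([[c['fx'],0,c['cx']],[0,c['fy'],c['cy']],[0,0,1]])
    d=np.array(c.get('dist',c.get('distortion',np.zeros(5))),float)
    return cv2.projectPoints(np.array([[q[0],-q[1],-q[2]]]),np.zeros(3),np.zeros(3),K,d)[0].ravel()
E
python3 - <<'E'
from h import *
for n in ['scene','side','wrist']:
    print(n,r.calibration(n))
ims=[r.get_image(n) for n in ['scene','side']]
for n,i in zip(['scene','side'],ims): cv2.imwrite(f'pics/{n}_raw.png',i[:,:,::-1]); save(i,n+'0',scale=1.5)
s=r.read_state(); w=r.get_image('wrist'); cv2.imwrite('pics/wrist_raw.png',w[:,:,::-1]); print(s)
E
```

```text
scene {'fx': 391.82554637300933, 'fy': 391.82554637300933, 'cx': 248.4061129347788, 'cy': 190.00357846023178, 'world_to_cam': array([[-7.84034350e-01,  6.20714102e-01,  2.03519183e-03,
         4.97934792e+02],
       [-4.62042580e-01, -5.85796889e-01,  6.65851830e-01,
         2.13321503e+02],
       [ 4.14495830e-01,  5.21110361e-01,  7.46081228e-01,
        -1.29645051e+03],
       [ 0.00000000e+00,  0.00000000e+00,  0.00000000e+00,
         1.00000000e+00]])}
side {'fx': 458.0128630936477, 'fy': 458.0128630936477, 'cx': 253.19371443556437, 'cy': 189.32307849596796, 'world_to_cam': array([[-9.54502637e-01, -2.98115926e-01, -7.18401652e-03,
         5.74983047e+02],
       [ 1.70251327e-01, -5.64570328e-01,  8.07635333e-01,
        -1.94370571e+02],
       [-2.44824838e-01,  7.69666967e-01,  5.89638498e-01,
        -1.08298235e+03],
       [ 0.00000000e+00,  0.00000000e+00,  0.00000000e+00,
         1.00000000e+00]])}
wrist {'fx': 344.496645935593, 'fy': 344.496645935593, 'cx': 258.14506784939584, 'cy': 193.1013351036762, 'hand_eye': array([[ 1.96410264e-04,  9.44404693e-01,  3.287
[... 266 characters left out ...]
         1.00000000e+00]])}
{'time_s': 0.1, 'q': array([-8.45871163e-02,  3.51174775e-01,  1.65234975e+00,  5.96310705e-06,
        1.13908563e+00, -8.46129585e-02]), 'qd': array([ 0.00019796, -0.00023682, -0.00306828,  0.00063932,  0.0003706 ,
       -0.00027148]), 'joint_efforts': array([ 7.48983075e-04, -5.06837368e+01, -2.91875267e+01, -4.43532826e-05,
        2.64409253e-03,  5.99887670e-06]), 'position': array([5.49710877e+02, 5.86157829e-02, 2.30820334e+02]), 'orientation': array([-2.22086303e+00, -2.22091488e+00,  1.02387291e-03]), 'wrist_force': array([0.15046842, 0.78118647, 0.45149255]), 'torque': array([ 0.00391325, -0.00363566,  0.00698356]), 'gripper_width': 1.0004805102646341}
```

View pics/scene0.png

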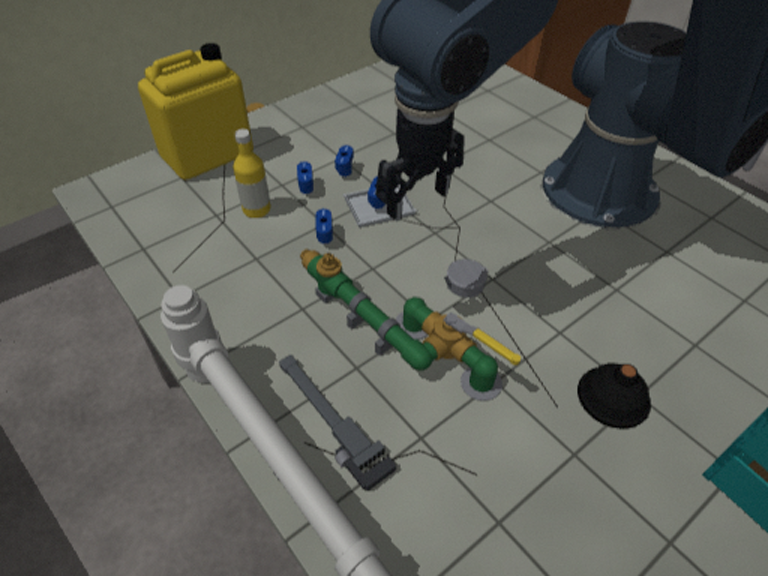

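View pics/side0.png

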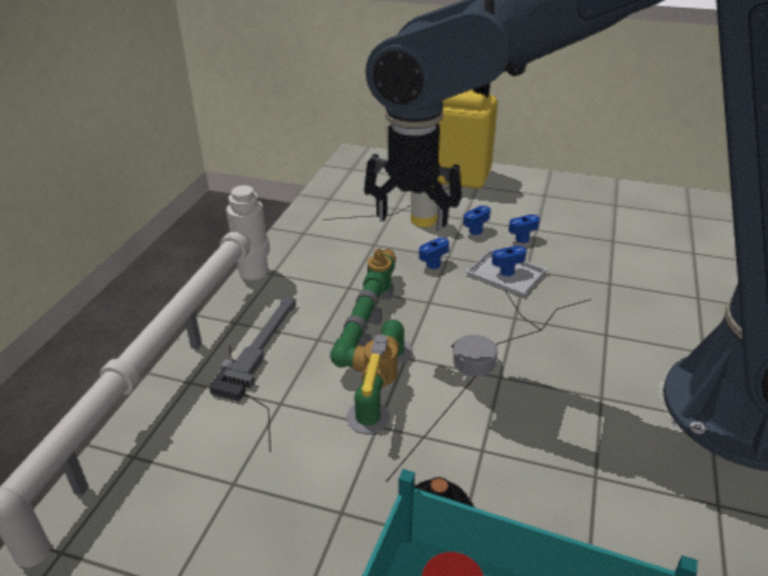

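Scene (768×576): four blue handles at (375,192, in the tray), (345,160), (305,177) and (324,226). The yellow lever runs from (475,333) to (518,358), and the stop valve spindle is at (330,262). In the side view the tray handle is at (508,258), with the others at (433,250), (476,218) and (523,226).

Run:
```python
from h import *
f=lambda n,u,v,z:np.round(pix2z(n,u/1.5,v/1.5,z)[:2],0)
for nm,p in dict(tray=(508,252),a=(433,244),b=(476,212),c=(523,221)).items():
    q=f('side',*p,50); print(nm,q,np.hypot(*q))
for nm,p in dict(a=(324,216),b=(305,168),c=(345,152)).items():
    q=f('scene',*p,50); print(nm,q,np.hypot(*q))
print('tip',f('scene',518,357,100),f('side',368,388,100),'in',f('scene',477,334,100),f('side',378,346,100))
print('spindle top',f('scene',330,257,103),f('side',381,252,103))
save(cv2.imread('pics/scene_raw.png')[:,:,::-1],'sc_crop',(195,155,355,270),5)
save(cv2.imread('pics/side_raw.png')[:,:,::-1],'sd_crop',(215,130,375,245),5)
a=cv2.imread('pics/sc_crop.png');b=cv2.imread('pics/sd_crop.png')
cv2.imwrite('pics/both.png',cv2.resize(np.vstack([a,b]),(540,776))[:,:])
```

```text
tray [ 418. -258.] 491.2107490680553
a [ 566. -244.] 616.3537945044226
b [ 508. -395.] 643.4974747425199
c [ 406. -386.] 560.2071045604473
a [ 558. -252.] 612.2646486610181
b [ 501. -403.] 642.9696726907109
c [ 399. -396.] 562.1538935202708
tip [543. 232.] [548. 228.] in [561. 164.] [562. 137.]
spindle top [ 643. -108.] [ 634. -110.]
```

View pics/sc_crop.png

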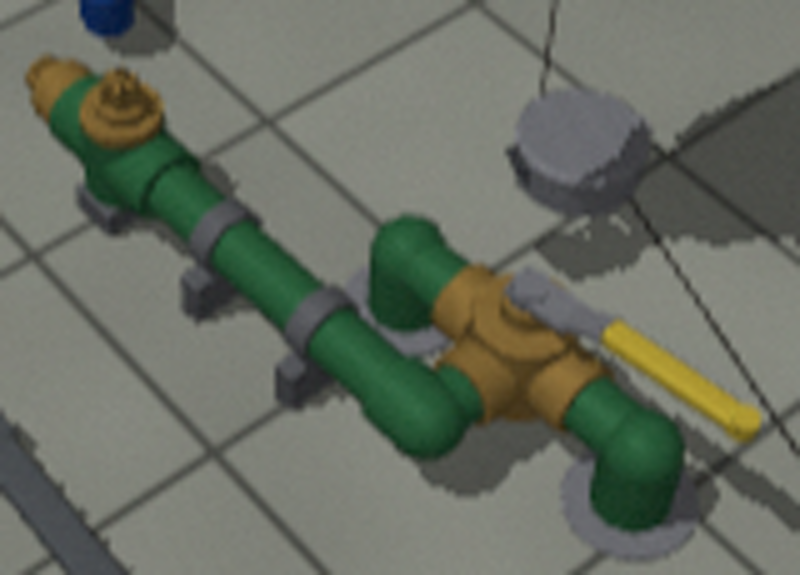

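View pics/sd_crop.png

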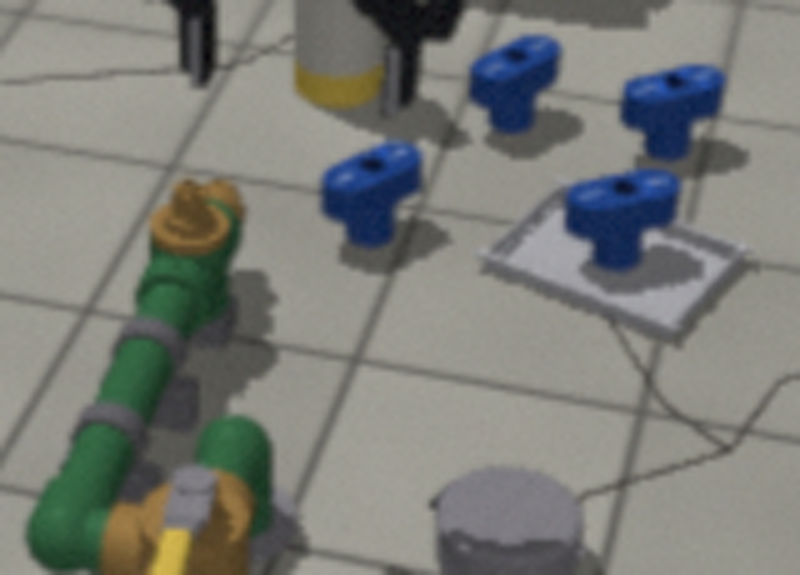

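The four handles that could be confused, with their side-crop pixels, are the tray one (622,190), and (372,160), (515,60) and (672,85). The tray one is the nearest to the base at 491 mm, against 560 or more for the rest. It also stands in the tray, so that's the one I'll take. Next I fit the pipework pose and lever angle.

Run:
```python
from h import *
from scipy.optimize import least_squares
S=lambda u,v:np.array([195+u/5,155+v/5]); D=lambda u,v:np.array([215+u/5,130+v/5])
fx=[('scene',S(123,76),(65,-235,103)),('scene',S(408,251),(0,-80,46)),('scene',S(643,446),(0,80,46)),('scene',S(424,416),(65,0,46)),
 ('side',D(188,185),(65,-235,103)),('side',D(230,462),(0,-80,46)),('side',D(68,533),(65,0,46))]
C={n:cam(n) for n in('scene','side')}
def w(p,P):
    c,s=np.cos(p[2]),np.sin(p[2]);return np.array([p[0]+c*P[0]-s*P[1],p[1]+s*P[0]+c*P[1],P[2]])
res=lambda p:np.concatenate([proj(n,w(p,P),C[n])-o for n,o,P in fx])
f=least_squares(res,[570,120,0.],loss='soft_l1'); p=f.x; print(p,res(p).reshape(-1,2).round(1))
A=w(p,(0,0,100));sp=w(p,(65,-235,103));print('axis',A,'spindle',sp)
# lever: tip
for n,px in(('scene',S(750,422)),('scene',S(615,335)),('side',np.array([368,388])/1.5)):
    q=pix2z(n,*px,102,C[n]); d=R.from_euler('z',-p[2]).apply(q-A); print('lev',q,np.hypot(*d[:2]),np.arctan2(d[1],-d[0]))
# tray handle
D2=lambda u,v:pix2z('side',*D(u,v),52,C['side'])
e1,e2,c=D2(570,193),D2(678,180),D2(624,188)
print(e1,e2,c,np.linalg.norm(e1-e2),np.arctan2(*(e2-e1)[1::-1]))
```

```text
[5.65179953e+02 1.14753117e+02 4.35315380e-02] [[-0.8 -1.3]
 [ 0.5  0. ]
 [ 0.2  0.5]
 [ 0.7  0.2]
 [-0.1 -0.8]
 [ 0.6 -1.7]
 [-0.7  0.3]]
axis [565.17995293 114.75311749 100.        ] spindle [ 640.34505611 -117.1955994   103.        ]
lev [547.89997184 235.30828933 102.        ] 121.7873031306233 1.4719608709767842
lev [560.54863379 163.79614563 102.        ] 49.26121929691353 1.520173291991855
lev [547.53557576 229.60121781 102.        ] 116.195568737756 1.4618874576981449
[ 444.30879565 -244.01119884   52.        ] [ 385.4178368  -276.27259593   52.        ] [ 414.73167661 -258.47384317   52.        ] 67.14866176492838 -2.6404279266147586
```

Request:
move_arm(increments=[[2.0,0.03,0.6,0,5],[2.0,0.03,0.6,0,5],[2.0,0.03,0.6,0,5],[2.0,0.03,0.6,0,5],[2.0,0.03,0.6,0,5]])

```text
time_s: 0.57
position: [551.3, 100.9, 200.8]
orientation: [-2.221, -2.221, 0.001]
wrist_force: [0.9, 0.2, 0.6]
gripper_width: 0.586
```

Request:
move_arm(increments=[[2.0,0.03,0.6,0,5],[2.0,0.03,0.6,0,5],[2.0,0.03,0.6,0,5],[2.0,0.03,0.6,-0.07,5],[2.0,0.1,0.6,-0.07,5]])

```text
time_s: 0.98
position: [552.1, 201.0, 170.7]
orientation: [-2.057, -2.374, 0.001]
wrist_force: [0.4, -0.4, -0.5]
gripper_width: 0.583
```

Run:
```python
from h import *
s=r.read_state(); w=r.get_image('wrist'); save(w,'w1',scale=1.5); print(s['position'],s['orientation'],s['gripper_width'])
np.save('w1.npy',np.r_[s['position'],s['orientation']])
```

```text
[552.12299435 201.00201719 170.74077615] [-2.05696393e+00 -2.37421814e+00  6.11500003e-04] 0.5834876437807358
```

View pics/w1.png

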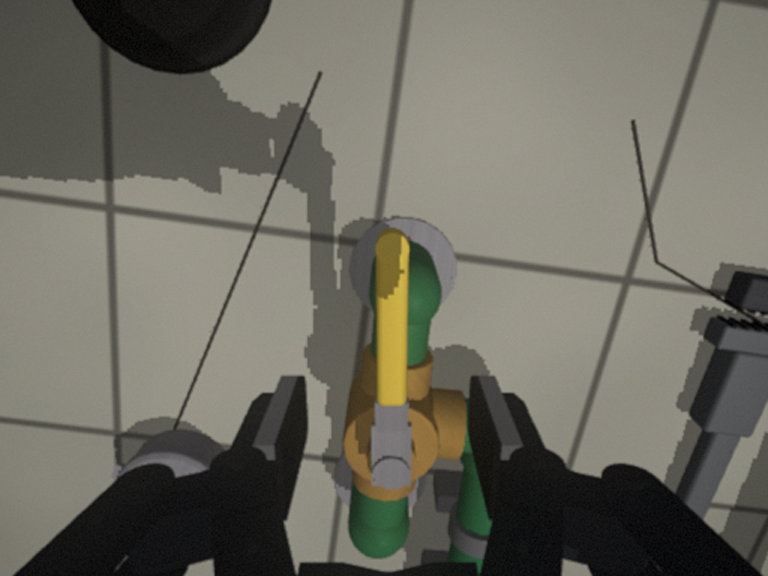

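The wrist view shows the lever centred between the fingers. The sleeve runs from (392,403) to (394,230), and the hinge cap is near (391,458).

Run:
```python
from h import *
v=np.load('w1.npy'); cw=cam('wrist',dict(position=v[:3],orientation=v[3:]))
P=[pix2z('wrist',u/1.5,w/1.5,105,cw) for u,w in((394,232),(392,403))]
print(P,np.linalg.norm(P[0]-P[1]))
d=(P[0]-P[1])/np.linalg.norm(P[0]-P[1]); ang=np.arctan2(d[1],d[0]); A=P[1]-44*d; print('ang',ang,'axis',A,'grip',A+85*d)
M=R.from_rotvec(v[3:]).as_matrix(); print('toolx ang',np.arctan2(M[1,0],M[0,0]),'shift tool',M.T@(A+85*d-v[:3]))
# elbow centre +y and -y for yaw
q=[pix2z('wrist',u/1.5,w/1.5,46,cw) for u,w in((405,283),(378,530))];e=q[0]-q[1];print(q,np.linalg.norm(e),np.arctan2(e[1],e[0])-np.pi/2)
```

```text
[array([549.38872404, 238.48492066, 105.        ]), array([560.26773255, 158.97750359, 105.        ])] 80.24825353391336
ang 1.7067819686624586 axis [566.232677   115.38370314 105.        ] grip [554.70948886 199.59899946 105.        ]
toolx ang 1.7137441114435694 shift tool [-1.75301099  2.39048654 65.73979455]
[array([562.12417593, 198.18912202,  46.        ]), array([570.8162099 ,  28.00241444,  46.        ])] 170.40852940329015 0.05102917949884267
```

Request:
move_arm(increments=[[-0.05,0.08,1.8,0,5],[-0.05,0.08,1.8,0,5],[-0.05,0.08,1.8,0,5],[0,0,1.8,0,5],[0,0,1.7,0,5]])

```text
time_s: 1.45
position: [554.6, 198.7, 81.1]
orientation: [-2.061, -2.371, 0.001]
wrist_force: [0.1, 0.1, -0.7]
gripper_width: 0.586
```

Request:
move_arm(increments=[[0,0,0,0,0.8],[0,0,0,0,0.8],[0,0,0,0,0.8],[0,0,0,0,0.8],[0,0,0,0,0.8]], force=40)

```text
time_s: 1.87
position: [555.2, 199.0, 83.2]
orientation: [2.061, 2.371, 0.002]
wrist_force: [-0.8, 0.7, 0.1]
gripper_width: 0.157
```

Request:
move_arm(increments=[[0,0,0,0,0.8],[0,0,0,0,0.8],[0,0,0,0,0.8],[0,0,0,0,0.8],[0,0,0,0,0.8]])

```text
time_s: 2.28
position: [555.2, 199.0, 83.2]
orientation: [2.06, 2.371, 0.002]
wrist_force: [-2.6, -0.8, 6.5]
gripper_width: 0.155
```

Request:
move_arm(increments=[[-0.047,-0.893,0,-0.1056,0.8],[-0.047,-0.893,0,-0.1056,0.8],[-0.047,-0.893,0,-0.1056,0.8],[-0.047,-0.893,0,-0.1056,0.8],[-0.047,-0.893,0,-0.1056,0.8]])

```text
time_s: 2.7
position: [513.8, 181.9, 83.1]
orientation: [-1.364, -2.83, -0.002]
wrist_force: [-4.3, 1.3, 8.9]
gripper_width: 0.155
```

Request:
move_arm(increments=[[-0.047,-0.893,0,-0.1056,0.8],[-0.047,-0.893,0,-0.1056,0.8],[-0.047,-0.893,0,-0.1056,0.8],[-0.047,-0.893,0,-0.1056,0.8],[-0.047,-0.893,0,-0.1056,0.8]])

```text
time_s: 3.12
position: [486.2, 146.1, 83.0]
orientation: [-0.578, -3.085, -0.0]
wrist_force: [-11.5, 1.0, 15.5]
gripper_width: 0.149
```

Request:
move_arm(increments=[[-0.047,-0.893,0,-0.1056,0.8],[-0.047,-0.893,0,-0.1056,0.8],[-0.047,-0.893,0,-0.1056,0.8],[-0.047,-0.893,0,-0.1056,0.8],[0,0,0,0,0.8]])

```text
time_s: 3.53
position: [479.5, 109.4, 82.9]
orientation: [0.084, -3.135, 0.002]
wrist_force: [-17.7, -8.7, 22.9]
gripper_width: 0.152
```

Run:
```python
from h import *
s=r.read_state(); M=R.from_rotvec(s['orientation']).as_matrix(); p=s['position']
print(p,'toolx-pi',np.arctan2(M[1,0],M[0,0])%(2*np.pi)-np.pi,s['wrist_force'],s['torque'])
d=p[:2]-[566,115.1]; print(np.hypot(*d),np.arctan2(d[1],d[0])%(2*np.pi)-np.pi)
```

```text
[479.48077106 109.37096063  82.85656225] toolx-pi 0.053270023370366015 [-17.6839405   -8.66519784  22.92361653] [-1.35349316  2.74863907 -0.35573976]
86.70870122973791 0.06612042261977047
```

Request:
move_arm(increments=[[0,0,0,0,4.5],[0,0,0,0,4.5],[0,0,0,0,4.5],[0,0,0,0,4.5],[0,0,-0.5,0,4.5]])

```text
time_s: 3.95
position: [481.8, 111.1, 86.8]
orientation: [0.075, -3.14, 0.0]
wrist_force: [0.0, -0.3, -0.4]
gripper_width: 0.527
```

Request:
move_arm(increments=[[0,0,-2,0,4.5],[0,0,-2.5,0,4.5],[0,0,-2.5,0,4.5],[0,0,-2.5,0,4.5],[0,0,0,0,4.5]])

```text
time_s: 4.37
position: [484.1, 111.4, 186.9]
orientation: [-0.075, 3.134, 0.001]
wrist_force: [1.6, 0.2, 0.5]
gripper_width: 0.527
```

Run:
```python
from h import *
s=r.read_state(); w=r.get_image('wrist'); save(w,'w2',scale=1.5); print(s['position'],s['orientation'],s['wrist_force'])
np.save('w2.npy',np.r_[s['position'],s['orientation']])
```

```text
[484.14259238 111.40567313 186.90911849] [-7.49487880e-02  3.13357642e+00  1.22915402e-03] [1.55771045 0.17405981 0.53849716]
```

View pics/w2.png

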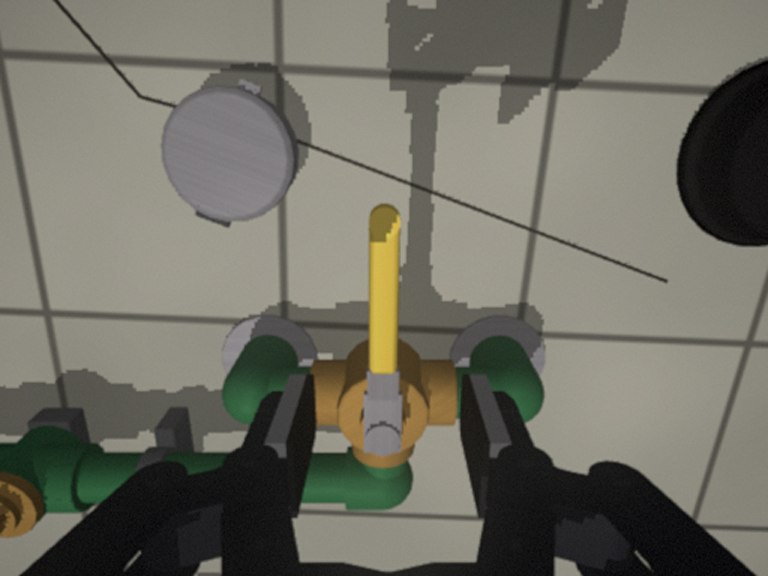

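```bash
python3 - <<'E'
from h import *
v=np.load('w2.npy'); cw=cam('wrist',dict(position=v[:3],orientation=v[3:]))
g=lambda u,w,z:pix2z('wrist',u/1.5,w/1.5,z,cw)
a,b=g(385,210,105),g(383,372,105); d=a-b; print(a,b,np.linalg.norm(d),'lever ang',np.arctan2(d[1],d[0])%(2*np.pi)-np.pi,'axis',b-44*d/np.linalg.norm(d))
M=R.from_rotvec(v[3:]).as_matrix();print('tool',np.arctan2(M[1,0],M[0,0])%(2*np.pi)-np.pi)
for l,rr in(((270,352),(498,352)),((253,372),(513,372)),((220,392),(544,392))):
  e=g(*rr,46)-g(*l,46); print(e,np.arctan2(e[1],e[0])-np.pi/2)
# x=65 pipe: image line of centres, z46, left (100,478) ,right(370,477)
e=g(350,477,46)-g(100,478,46);print(g(350,477,46),np.arctan2(e[1],e[0])-np.pi/2)
E
python3 - <<'E'
import cv2
i=cv2.imread('pics/w2.png');cv2.imwrite('pics/w2c.png',cv2.resize(i[190:540,0:560],None,fx=1.4,fy=1.4))
E
```

```text
[440.92939514 108.25796934 105.        ] [520.08602422 110.97553955 105.        ] 79.20326454716762 lever ang 0.034318076733671266 axis [564.0601167  112.48523855 105.        ]
tool 0.04782463173301377
[ -6.5815472  137.88752353   0.        ] 0.04769507539960194
[ -7.6097874  159.53713464   0.        ] 0.047663034634491064
[ -9.61687626 201.75506976   0.        ] 0.047630043786137
[631.89021485  93.65010004  46.        ] 0.05235320094022078
```

The lever lies at about 0.034 rad against a pipework yaw of about 0.047, so it is at centre-off within about 0.7°. Next I look at the spindle from close up.

Request:
move_arm(increments=[[-1.85,-2.35,0.2,0,5.5],[-1.85,-2.35,0.3,0,5.5],[-1.85,-2.35,0.3,0,5.5],[-1.85,-2.35,0.3,0,5.5],[-1.85,-2.35,0.3,0,5.5]])

```text
time_s: 4.83
position: [580.4, -3.1, 167.1]
orientation: [0.075, -3.139, -0.0]
wrist_force: [-0.2, 0.3, -0.4]
gripper_width: 0.643
```

Request:
move_arm(increments=[[-1.85,-2.35,0.3,0,5.5],[-1.85,-2.35,0.3,0,5.5],[-1.85,-2.35,0.3,0,5.5],[-1.85,-2.35,0.3,0,5.5],[-1.85,-2.35,0.3,0,5.5]])

```text
time_s: 5.25
position: [678.4, -116.0, 151.8]
orientation: [0.075, -3.139, -0.001]
wrist_force: [0.4, 1.1, -0.0]
gripper_width: 0.639
```

Request:
move_arm(increments=[[0,0,0,0,5.5],[0,0,0,0,5.5],[0,0,0,0,5.5],[0,0,0,0,5.5],[0,0,0,0,5.5]])

```text
time_s: 5.67
position: [677.6, -114.0, 153.4]
orientation: [0.076, -3.14, -0.0]
wrist_force: [0.8, 0.8, 0.3]
gripper_width: 0.647
```

Run:
```python
from h import *
s=r.read_state(); w=r.get_image('wrist'); cv2.imwrite('pics/w3_raw.png',w[:,:,::-1]); print(s['position'],s['orientation'],s['q'])
np.save('w3.npy',np.r_[s['position'],s['orientation']])
p=proj('wrist',[640,-117,100],cam('wrist',s)); print(p)
x,y=p.astype(int); save(w,'w3c',(x-65,max(y-50,0),x+65,y+50),6)
print(x-65,max(y-50,0))
```

```text
[ 677.64294629 -114.01297515  153.40420706] [ 7.62677176e-02 -3.14046451e+00 -2.23907745e-04] [-2.34442295e-01  6.76674065e-01  1.32628396e+00  9.47888119e-05
  1.13886654e+00 -1.85383975e+00]
[256.42312372 159.46176459]
191 109
```

View pics/w3c.png

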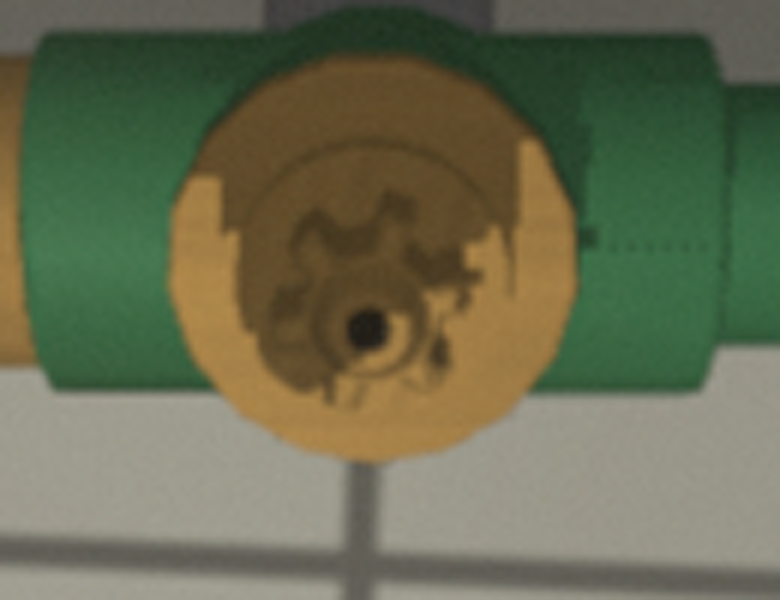

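Run:
```python
from h import *
v=np.load('w3.npy'); cw=cam('wrist',dict(position=v[:3],orientation=v[3:]))
w=cv2.imread('pics/w3_raw.png')
n=pix2z('wrist',191+367/6,109+328/6,103,cw); print('nose',n)
# big brass disc centre: left 172,right 578,top 55,bottom 460 ; height unknown below collar
col=pix2z('wrist',191+375/6,109+232/6,83,cw); print('collar',col)
# rectify plane z=98, 40x40mm, 14 px/mm
K=14;N=40*K;c=n[:2]
def rect(z):
    g=np.array([[-20,-20],[20,-20],[20,20],[-20,20]],float)
    src=np.float32([proj('wrist',[c[0]+a,c[1]+b,z],cw) for a,b in g]); dst=np.float32([((b+20)*K,(20-a)*-1+0) for a,b in g])
    dst=np.float32([((20-b)*K,(20-a)*K) for a,b in g]) # image up=+x world, left=+y
    return cv2.warpPerspective(w,cv2.getPerspectiveTransform(src,dst),(N,N),flags=cv2.INTER_CUBIC)
for z in (99,):
    im=rect(z); l=cv2.cvtColor(im,cv2.COLOR_BGR2GRAY); l=cv2.GaussianBlur(l,(0,0),3)
    loc=cv2.GaussianBlur(l.astype(float),(0,0),50); e=np.clip(128+(l-loc)*3,0,255).astype(np.uint8)
    cv2.circle(e,(N//2,N//2),10*K,255,1); cv2.circle(e,(N//2,N//2),3,255,-1)
    raw=np.clip(l.astype(float)*1.6,0,255).astype(np.uint8)
    cv2.imwrite('pics/rect.png',cv2.resize(np.hstack([e,raw]),(800,400)))
```

```text
nose [ 641.86050509 -119.34316367  103.        ]
collar [ 636.67784388 -119.05842861   83.        ]
```

View pics/rect.png

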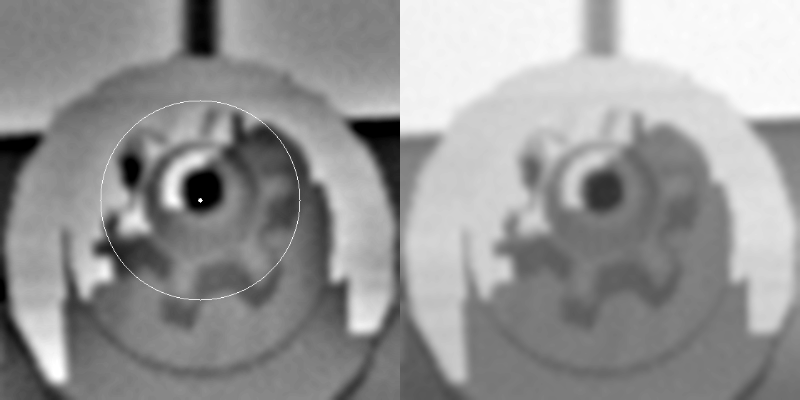

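Shadow hides the ribs here. I shift 57 mm to the +y side, so that the gripper's shadow, which falls toward -x/+y, misses the spindle, and look again.

Request:
move_arm(increments=[[0,1.4,0,0,5.5],[0,1.4,0,0,5.5],[0,1.4,0,0,5.5],[0,1.5,0,0,5.5],[0,0,0,0,5.5]])

```text
time_s: 6.13
position: [675.1, -54.2, 153.4]
orientation: [0.079, -3.14, -0.001]
wrist_force: [-0.1, -0.2, 0.4]
gripper_width: 0.638
```

Request:
move_arm(increments=[[0,0,0,0,5.5],[0,0,0,0,5.5],[0,0,0,0,5.5],[0,0,0,0,5.5],[0,0,0,0,5.5]])

```text
time_s: 6.55
position: [675.3, -58.5, 153.2]
orientation: [0.074, -3.141, 0.0]
wrist_force: [-0.4, -0.4, 0.1]
gripper_width: 0.643
```

```bash
cat > rect.py <<'E'
from h import *
s=r.read_state(); w=r.get_image('wrist'); cv2.imwrite('pics/w4_raw.png',w[:,:,::-1]); print(s['position'])
np.save('w4.npy',np.r_[s['position'],s['orientation']])
cw=cam('wrist',s); c=(641,-118); K=14;N=560
def rect(z):
    g=np.array([[-20,-20],[20,-20],[20,20],[-20,20]],float)
    src=np.float32([proj('wrist',[c[0]+a,c[1]+b,z],cw) for a,b in g])
    dst=np.float32([((20-b)*K,(20-a)*K) for a,b in g])
    return cv2.warpPerspective(w,cv2.getPerspectiveTransform(src,dst),(N,N),flags=cv2.INTER_CUBIC)
im=rect(99).astype(float)
im=np.clip(im*1.3,0,255).astype(np.uint8)
x,y=proj('wrist',[641,-118,95],cw).astype(int); crop=cv2.resize(w[y-30:y+30,x-30:x+30],(400,400),interpolation=cv2.INTER_CUBIC)
print(x,y)
cv2.circle(im,(280,280),140,(255,255,255),1)
cv2.imwrite('pics/rect4.png',np.hstack([cv2.resize(im,(400,400)),crop])[:,:,::-1])
E
python3 rect.py
```

```text
[675.30073245 -58.48568615 153.24897302]
161 158
```

View pics/rect4.png

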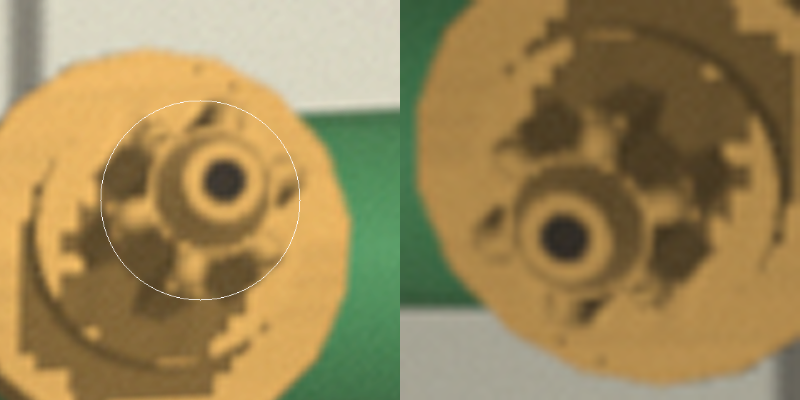

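In this lit view the ribs show bright between dark gaps, at about 14° + 60k in the rectified picture. The nose hole is at (224,180), which puts the spindle axis at about (642,-119.3). I'll check that rib angle numerically, and measure the handle more tightly from the raw pictures.

Run:
```python
from h import *
for nm in('w4','w3'):
    v=np.load(nm+'.npy'); cw=cam('wrist',dict(position=v[:3],orientation=v[3:]))
    im=cv2.cvtColor(cv2.imread(f'pics/{nm}_raw.png'),cv2.COLOR_BGR2GRAY).astype(np.float32)
    best=[]
    for cx in np.arange(640.5,643.6,.5):
      for cy in np.arange(-121,-117.4,.5):
        for a in range(0,60,3):
            m=[]
            for off in(0,30):
                P=np.array([[cx+q*np.cos(t),cy+q*np.sin(t),98.5] for q in(7.5,8.5,9.3) for t in np.radians(a+off+60*np.arange(6))])
                px=np.float32([proj('wrist',p,cw) for p in P])
                m.append(cv2.remap(im,px[:,0].copy(),px[:,1].copy(),cv2.INTER_LINEAR).mean())
            best.append((m[0]-m[1],cx,cy,a))
    best.sort(reverse=True); print(nm,[tuple(np.round(b,1)) for b in best[:6]])
    bb=np.array(best); print([(a,round(bb[bb[:,3]==a,0].max(),1)) for a in range(0,60,6)])
# handle by blue mask in side & scene: top face
for n,box in(('side',(300,155,370,195)),):
    im=cv2.imread(f'pics/{n}_raw.png'); x0,y0,x1,y1=box
    h=cv2.cvtColor(im[y0:y1,x0:x1],cv2.COLOR_BGR2HSV); m=(cv2.inRange(h,(105,120,40),(130,255,255))).astype(np.uint8)
    k,l,st,cc=cv2.connectedComponentsWithStats(m); print(st[1:]+[x0,y0,0,0,0],cc[1:]+[x0,y0])
```

```text
w4 [(np.float64(33.9), np.float64(642.0), np.float64(-120.5), np.float64(42.0)), (np.float64(33.8), np.float64(641.5), np.float64(-120.5), np.float64(39.0)), (np.float64(33.6), np.float64(642.0), np.float64(-120.5), np.float64(39.0)), (np.float64(32.7), np.float64(641.0), np.float64(-120.5), np.float64(36.0)), (np.float64(32.4), np.float64(642.5), np.float64(-120.5), np.float64(42.0)), (np.float64(32.3), np.float64(641.5), np.float64(-120.5), np.float64(42.0))]
[(0, np.float64(25.8)), (6, np.float64(19.9)), (12, np.float64(10.9)), (18, np.float64(10.5)), (24, np.float64(12.8)), (30, np.float64(26.4)), (36, np.float64(32.7)), (42, np.float64(33.9)), (48, np.float64(29.0)), (54, np.float64(28.3))]
w3 [(np.float64(17.1), np.float64(643.0), np.float64(-119.5), np.float64(39.0)), (np.float64(16.9), np.float64(642.5), np.float64(-120.5), np.float64(36.0)), (np.float64(16.8), np.float64(642.0), np.float64(-120.0), np.float64(45.0)), (np.float64(16.7), np.float64(643.0), np.float64(-119.5), np.float64(42.0)), (np.float64(16.7), np.float64(642.5), np.float64(-120.0), np.float64(42.0)), (np.float64(16.7), np.float64(642.5), np.float64(-119.5), np.float64(42.0))]
[(0, np.float64(2.2)), (6, np.float64(3.2)), (12, np.float64(2.0)), (18, np.float64(7.4)), (24, np.float64(9.2)), (30, np.float64(10.8)), (36, np.float64(16.9)), (42, np.float64(16.7)), (48, np.float64(15.7)), (54, np.float64(8.1))]
[[314 155   6   1   6]
 [343 155  10   7  54]
 [328 164  23  20 293]] [[316.5        155.        ]
 [348.01851852 157.57407407]
 [338.88395904 172.12627986]]
```

Both views agree that the ribs lie at about 42° mod 60° (world), with the axis near (642,-120). I'll grip the handle with tool x along +0.5 rad, which keeps the last joint mid-range. Now I move over the tray and turn.

Request:
move_arm(increments=[[2.68,-1.87,0,0,5.5],[2.68,-1.87,0,0,5.5],[2.68,-1.87,0,0,5.5],[2.68,-1.87,0,0,5.5],[2.68,-1.87,0,0,5.5]])

```text
time_s: 7.02
position: [544.6, -158.7, 153.4]
orientation: [-0.075, 3.14, -0.0]
wrist_force: [1.1, -1.0, 0.4]
gripper_width: 0.644
```

Request:
move_arm(increments=[[2.68,-1.87,0,0,5.5],[2.68,-1.87,0,0,5.5],[2.68,-1.87,0,0,5.5],[2.68,-1.87,0,0,5.5],[2.68,-1.87,0,0,5.5]])

```text
time_s: 7.43
position: [415.2, -258.5, 153.5]
orientation: [-0.074, 3.14, -0.001]
wrist_force: [0.4, -0.6, 0.2]
gripper_width: 0.641
```

Request:
move_arm(increments=[[0,0,0,0.122,5.5],[0,0,0,0.122,5.5],[0,0,0,0.122,5.5],[0,0,0,0.122,5.5],[0,0,0,0.122,5.5]])

```text
time_s: 7.85
position: [416.4, -257.9, 153.4]
orientation: [0.882, 3.015, -0.0]
wrist_force: [-0.6, -1.0, 0.2]
gripper_width: 0.643
```

Request:
move_arm(increments=[[0,0,0,0.122,5.5],[0,0,0,0.122,5.5],[0,0,0,0.122,5.5],[0,0,0,0.122,5.5],[0,0,0,0.122,5.5]])

```text
time_s: 8.27
position: [416.5, -257.8, 153.4]
orientation: [1.746, 2.611, -0.0]
wrist_force: [0.3, 0.0, -0.6]
gripper_width: 0.647
```

Request:
move_arm(increments=[[0,0,0,0.122,5.5],[0,0,0,0.122,5.5],[0,0,0,0.122,5.5],[0,0,0,0.122,5.5],[0,0,0,0.122,5.5]])

```text
time_s: 8.68
position: [416.5, -257.8, 153.4]
orientation: [2.45, 1.966, 0.0]
wrist_force: [0.4, 0.9, 0.5]
gripper_width: 0.645
```

Request:
move_arm(increments=[[0,0,0,0.122,5.5],[0,0,0,0.122,5.5],[0,0,0,0.122,5.5],[0,0,0,0.122,5.5],[0,0,0,0.122,5.5]])

```text
time_s: 9.1
position: [416.5, -257.8, 153.4]
orientation: [2.927, 1.14, 0.0]
wrist_force: [-0.2, -0.3, 0.2]
gripper_width: 0.646
```

Request:
move_arm(increments=[[0,0,0,0.122,5.5],[0,0,0,0.122,5.5],[0,0,0,0,5.5],[0,0,0,0,5.5],[0,0,0,0,5.5]])

```text
time_s: 9.52
position: [416.5, -257.7, 153.4]
orientation: [3.04, 0.791, 0.0]
wrist_force: [-0.1, -0.6, 1.3]
gripper_width: 0.64
```

Run:
```python
from h import *
s=r.read_state(); w=r.get_image('wrist'); cv2.imwrite('pics/w5_raw.png',w[:,:,::-1]); save(w,'w5',scale=1.5)
np.save('w5.npy',np.r_[s['position'],s['orientation']])
M=R.from_rotvec(s['orientation']).as_matrix();print(s['position'],np.arctan2(M[1,0],M[0,0]),s['q'])
```

```text
[ 416.49948792 -257.66148124  153.35253295] 0.5091114602769933 [-6.49085307e-01  3.45583919e-01  1.88012017e+00 -2.96898101e-05
  9.15728935e-01  4.12617649e-01]
```

View pics/w5.png

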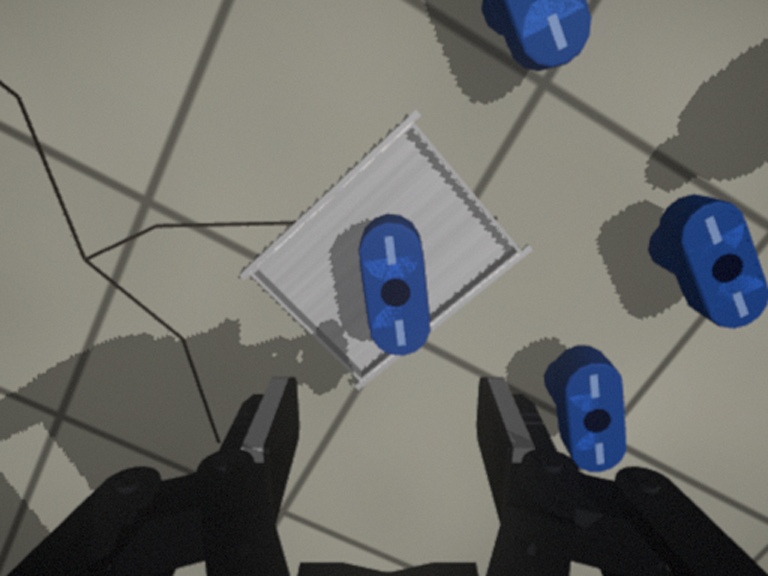

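The tray handle's top is at (395,292), with wing marks at (389,250) and (401,333). The look-alikes sit at (597,420), (727,268) and (557,30).

Run:
```python
from h import *
v=np.load('w5.npy'); cw=cam('wrist',dict(position=v[:3],orientation=v[3:])); M=R.from_rotvec(v[3:]).as_matrix()
g=lambda u,w,z=52:pix2z('wrist',u/1.5,w/1.5,z,cw)
c,a,b=g(395,292),g(389,250),g(401,333); d=a-b
print(c,(a+b)/2,'wing',np.arctan2(d[1],d[0]),'tool',np.arctan2(M[1,0],M[0,0]))
e1,e2=g(388,214),g(403,354);print('ends',e1,e2,np.linalg.norm(e1-e2),(e1+e2)/2)
print('shift tool',M.T@(c-v[:3])); print('other',M.T@(g(597,420,50)-c),np.hypot(*g(597,420,50)[:2]),np.hypot(*c[:2]))
```

```text
[ 417.45643282 -261.73224123   52.        ] [ 417.19206172 -261.9779492    52.        ] wing 0.6496965629606154 tool 0.5091114602769933
ends [ 449.98387915 -239.54391899   52.        ] [ 389.66972442 -282.21632069   52.        ] 73.88322630308417 [ 419.82680179 -260.88011984   52.        ]
shift tool [ -1.15281327   4.00513621 101.35310884]
other [-75.45069694 111.66388274   2.01418097] 567.1504428767978 492.7206504681425
```

Request:
move_arm(increments=[[0,0.4,1.5,0,5.5],[0,0,2,-0.065,5.5],[0,0,2,-0.065,5.5],[0,0,2,0,5.5],[0,0,2,0,5.5]])

```text
time_s: 9.98
position: [418.5, -261.1, 57.5]
orientation: [2.983, 0.985, 0.0]
wrist_force: [-0.0, -1.4, 0.0]
gripper_width: 0.645
```

Request:
move_arm(increments=[[0,0,1.5,0,5.5],[0,0,1.5,0,5.5],[0,0,1.0,0,5.5],[0,0,0,0,5.5],[0,0,0,0,5.5]])

```text
time_s: 10.4
position: [418.4, -261.0, 18.3]
orientation: [-2.984, -0.982, 0.0]
wrist_force: [0.3, -0.1, -0.3]
gripper_width: 0.644
```

Request:
move_arm(increments=[[0,0,0,0,2.5],[0,0,0,0,2.5],[0,0,0,0,2.5],[0,0,0,0,2.5],[0,0,0,0,2.5]], force=40)

```text
time_s: 10.82
position: [418.9, -261.4, 19.2]
orientation: [2.983, 0.981, 0.001]
wrist_force: [-1.6, 0.8, 8.0]
gripper_width: 0.37
```

Request:
move_arm(increments=[[0,0,0,0,2.5],[0,0,0,0,2.5],[0,0,0,0,2.5],[0,0,0,0,2.5],[0,0,0,0,2.5]], force=60)

```text
time_s: 11.23
position: [418.9, -261.4, 19.2]
orientation: [2.983, 0.981, 0.001]
wrist_force: [-0.8, 1.3, 9.0]
gripper_width: 0.367
```

Run:
```python
from h import *
s=r.read_state(); M=R.from_rotvec(s['orientation']).as_matrix();print(s['position'],np.arctan2(M[1,0],M[0,0]),s['wrist_force'],s['torque'],s['gripper_width']*85)
```

```text
[ 418.89068538 -261.37001946   19.22761357] 0.6354997792695579 [-0.81341014  1.25859304  8.96722675] [0.06243436 0.22945604 0.01290719] 31.15269669436658
```

Request:
move_arm(increments=[[0,0,-1,0,2.5],[0,0,-2,0,2.5],[0,0,-3,0,2.5],[0,0,-3,0,2.5],[0,0,-3,0,2.5]])

```text
time_s: 11.65
position: [418.2, -260.8, 140.3]
orientation: [2.984, 0.981, 0.0]
wrist_force: [0.8, 0.3, -1.5]
gripper_width: 0.37
```

Request:
move_arm(increments=[[0,0,-2,-0.05,2.5],[0,0,-0.5,-0.05,2.5],[0,0,0,0,2.5],[0,0,0,0,2.5],[0,0,0,0,2.5]])

```text
time_s: 12.07
position: [418.0, -260.7, 162.8]
orientation: [-2.932, -1.126, 0.001]
wrist_force: [-0.7, 0.9, -0.4]
gripper_width: 0.364
```

Run:
```python
from h import *
s=r.read_state(); w=r.get_image('wrist'); cv2.imwrite('pics/w6_raw.png',w[:,:,::-1]); save(w,'w6',scale=1.5)
np.save('w6.npy',np.r_[s['position'],s['orientation']])
M=R.from_rotvec(s['orientation']).as_matrix();t=np.arctan2(M[1,0],M[0,0]);print(s['position'],t,s['q'][5],s['wrist_force'],s['torque'],s['gripper_width']*85)
print('to spindle',M.T@(np.array([642.2,-119.8,0])-s['position']))
print(proj('wrist',s['position']+M@[0,0,-32.8],cam('wrist',s))*1.5)
```

```text
[ 418.04489401 -260.73864232  162.77903089] 0.7336583739106683 0.1849493256987369 [-0.6708197   0.85543296 -0.40157861] [ 0.01603801 -0.06264334 -0.02843887] 30.96880645750733
to spindle [260.89209901  45.59393243 162.6736959 ]
[386.83190263 464.23151081]
```

View pics/w6.png

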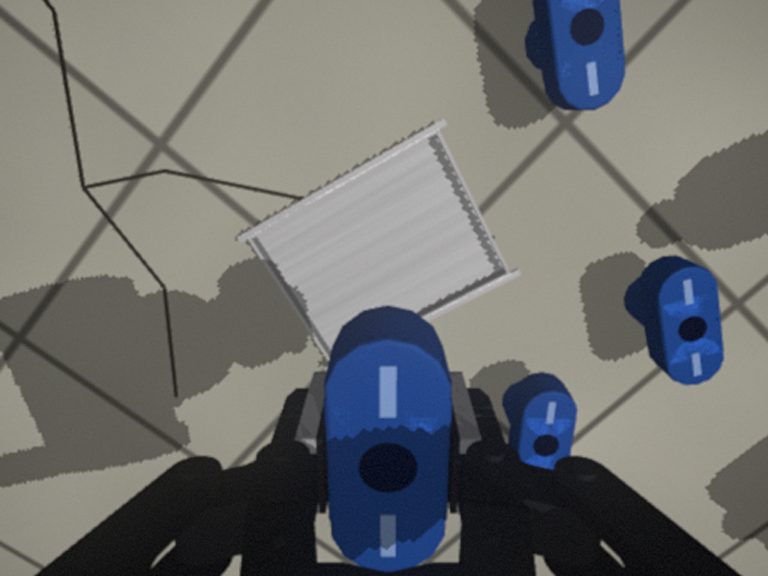

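The handle sits centred and aligned in the grip: hole at (388,467), predicted (387,464). The tray stayed in place. I carry it over the spindle.

Request:
move_arm(increments=[[2.61,0.46,0,0,2.5],[2.61,0.46,0,0,2.5],[2.61,0.46,0,0,2.5],[2.61,0.46,0,0,2.5],[2.61,0.46,0,0,2.5]])

```text
time_s: 12.53
position: [531.3, -189.6, 162.3]
orientation: [-2.931, -1.127, 0.002]
wrist_force: [-1.0, 0.3, -1.0]
gripper_width: 0.364
```

Request:
move_arm(increments=[[2.61,0.46,0,0,2.5],[2.61,0.46,0,0,2.5],[2.61,0.46,0,0,2.5],[2.61,0.46,0,0,2.5],[2.61,0.46,0,0,2.5]])

```text
time_s: 12.95
position: [643.5, -119.1, 162.1]
orientation: [-2.931, -1.127, 0.002]
wrist_force: [-0.3, -0.6, -0.8]
gripper_width: 0.364
```

Request:
move_arm(increments=[[0,0,1.0,0,2.5],[0,0,1.0,0,2.5],[0,0,1.0,0,2.5],[0,0,0.5,0,2.5],[0,0,0,0,2.5]])

```text
time_s: 13.37
position: [641.4, -120.5, 126.3]
orientation: [-2.931, -1.127, 0.004]
wrist_force: [-0.2, -0.3, -1.0]
gripper_width: 0.369
```

```bash
cat > st.py <<'E'
from h import *
s=r.read_state(); M=R.from_rotvec(s['orientation']).as_matrix();p=s['position'];print('pos',p.round(1),'foot z',round(p[2]-17.2,1),'th',np.arctan2(M[1,0],M[0,0]).round(3),'F',s['wrist_force'].round(1),'T',s['torque'].round(2),'w',s['gripper_width']*85)
ax=p+M@[-0.7,0,0]; print('axis err tool',(M.T@(np.array([642.2,-119.8,0])-ax))[:2].round(1))
E
python3 st.py
```

```text
pos [ 641.4 -120.5  126.3] foot z 109.1 th 0.734 F [-0.2 -0.3 -1. ] T [-0.    0.01  0.02] w 31.40718944621409
axis err tool [2.  0.3]
```

Request:
move_arm(increments=[[0.2,0.02,0.2,0,2.5],[0,0,0.2,0,2.5],[0,0,0.2,0,2.5],[0,0,0.2,0,2.5],[0,0,0,0,2.5]])

```text
time_s: 13.78
position: [644.3, -118.9, 120.0]
orientation: [-2.932, -1.129, 0.0]
wrist_force: [-0.9, -0.5, -0.8]
gripper_width: 0.368
```

```bash
python3 st.py
```

```text
pos [ 644.3 -118.9  120. ] foot z 102.8 th 0.735 F [-0.9 -0.5 -0.8] T [ 0.05 -0.04 -0.08] w 31.254818755757515
axis err tool [-1.4 -0.8]
```

Request:
move_arm(increments=[[0,0,0,0,2.5],[0,0,0,0,2.5],[0,0,0,0,2.5],[0,0,0,0,2.5],[0,0,0,0,2.5]])

```text
time_s: 14.2
position: [644.5, -118.9, 120.4]
orientation: [2.932, 1.129, 0.0]
wrist_force: [-0.0, 1.3, 0.1]
gripper_width: 0.365
```

```bash
python3 st.py
```

```text
pos [ 644.5 -118.9  120.4] foot z 103.2 th 0.735 F [-0.   1.3  0.1] T [0.02 0.05 0.01] w 30.987720968840538
axis err tool [-1.7 -0.9]
```

Request:
move_arm(increments=[[-0.17,-0.08,0,0,2.5],[0,0,0.2,0,2.5],[0,0,0.2,0,2.5],[0,0,0,0,2.5],[0,0,0,0,2.5]])

```text
time_s: 14.62
position: [642.6, -119.4, 116.0]
orientation: [-2.932, -1.129, 0.001]
wrist_force: [-0.1, -0.3, -1.3]
gripper_width: 0.368
```

Request:
move_arm(increments=[[0,0,0.1,0,2.5],[0,0,0.1,0,2.5],[0,0,0,0,2.5],[0,0,0,0,2.5],[0,0,0,0,2.5]])

```text
time_s: 15.03
position: [642.7, -119.5, 114.3]
orientation: [-2.932, -1.129, -0.0]
wrist_force: [-0.1, 0.0, -0.0]
gripper_width: 0.368
```

```bash
python3 st.py
```

```text
pos [ 642.7 -119.5  114.3] foot z 97.1 th 0.735 F [-0.1  0.  -0. ] T [-0.07  0.04  0.03] w 31.24433616496582
axis err tool [ 0.1 -0.1]
```

Request:
move_arm(increments=[[0,0,0.1,0,2.5],[0,0,0.1,0,2.5],[0,0,0.1,0,2.5],[0,0,0,0,2.5],[0,0,0,0,2.5]])

```text
time_s: 15.45
position: [642.7, -119.4, 111.2]
orientation: [-2.932, -1.129, 0.0]
wrist_force: [1.0, -0.1, -1.5]
gripper_width: 0.367
```

```bash
python3 st.py
```

```text
pos [ 642.7 -119.4  111.2] foot z 94.0 th 0.735 F [ 1.  -0.1 -1.5] T [ 0.11 -0.04  0.03] w 31.182313821890173
axis err tool [ 0. -0.]
```

The foot is already 3 mm below the crest-stop height with no force, so the splines have meshed. I continue down.

Request:
move_arm(increments=[[0,0,0.15,0,2.5],[0,0,0.15,0,2.5],[0,0,0.15,0,2.5],[0,0,0.15,0,2.5],[0,0,0,0,2.5]])

```text
time_s: 15.87
position: [642.8, -119.3, 105.0]
orientation: [-2.931, -1.129, -0.0]
wrist_force: [1.6, 2.2, -1.6]
gripper_width: 0.365
```

```bash
python3 st.py
```

```text
pos [ 642.8 -119.3  105. ] foot z 87.8 th 0.735 F [ 1.6  2.2 -1.6] T [ 0.47 -0.35  0.02] w 31.026524472445473
axis err tool [-0.1  0. ]
```

Request:
move_arm(increments=[[0,0,0.1,0,2.5],[0,0,0.1,0,2.5],[0,0,0.1,0,2.5],[0,0,0.1,0,2.5],[0,0,0,0,2.5]])

```text
time_s: 16.28
position: [642.8, -119.3, 101.1]
orientation: [-2.932, -1.129, -0.0]
wrist_force: [3.4, 4.8, -0.8]
gripper_width: 0.365
```

```bash
python3 st.py
```

```text
pos [ 642.8 -119.3  101.1] foot z 83.9 th 0.735 F [ 3.4  4.8 -0.8] T [ 0.67 -0.42 -0.03] w 31.039740457058965
axis err tool [-0.1 -0.1]
```

Request:
move_arm(increments=[[0.03,0,0.05,0,2.5],[0,0,0.05,0,2.5],[0,0,0.03,0,2.5],[0,0,0,0,2.5],[0,0,0,0,2.5]])

```text
time_s: 16.7
position: [642.9, -119.3, 100.3]
orientation: [2.932, 1.129, 0.0]
wrist_force: [-0.1, 4.4, 4.6]
gripper_width: 0.366
```

```bash
python3 st.py
```

```text
pos [ 642.9 -119.3  100.3] foot z 83.1 th 0.735 F [-0.1  4.4  4.6] T [0.68 0.01 0.  ] w 31.151137897968216
axis err tool [-0.2 -0.1]
```

Request:
move_arm(increments=[[0.02,-0.02,0.04,0,2.5],[0,0,0,0,2.5],[0,0,0,0,2.5],[0,0,0,0,2.5],[0,0,0,0,2.5]])

```text
time_s: 17.12
position: [643.0, -119.2, 100.2]
orientation: [2.931, 1.129, 0.0]
wrist_force: [-1.2, 3.9, 8.5]
gripper_width: 0.367
```

```bash
python3 st.py
```

```text
pos [ 643.  -119.2  100.2] foot z 83.0 th 0.735 F [-1.2  3.9  8.5] T [0.48 0.31 0.04] w 31.169701840311475
axis err tool [-0.2 -0.1]
```

Request:
move_arm(increments=[[0,-0.02,0.02,0,2.5],[0,0,0,0,2.5],[0,0,0,0,2.5],[0,0,0,0,2.5],[0,0,0,0,2.5]])

```text
time_s: 17.53
position: [643.0, -119.2, 100.2]
orientation: [2.931, 1.129, 0.0]
wrist_force: [-2.6, 1.9, 8.7]
gripper_width: 0.372
```

```bash
python3 st.py
python3 - <<'E'
from h import *
w=r.get_image('side'); b=r.get_image('scene'); 
a=cv2.resize(w[130:290,200:360],(400,400)); 
p=proj('scene',[640,-119,100]).astype(int); print(p, proj('side',[643,-119,133]))
c=cv2.resize(b[130:290,190:350],(400,400))
save(np.hstack([a,c]),'last')
for i in range(3):
    s=r.read_state(); print(s['wrist_force'].round(1)); r.get_image('wrist')
E
```

```text
pos [ 643.  -119.2  100.2] foot z 83.0 th 0.735 F [-2.6  1.9  8.7] T [0.42 0.3  0.01] w 31.5967906659148
axis err tool [-0.3 -0.2]
[218 169] [251.64389518 156.54961273]
[-1.1  0.6  9.5]
[-2.1  2.6  9.4]
[-1.9  3.   9.2]
```

View pics/last.png

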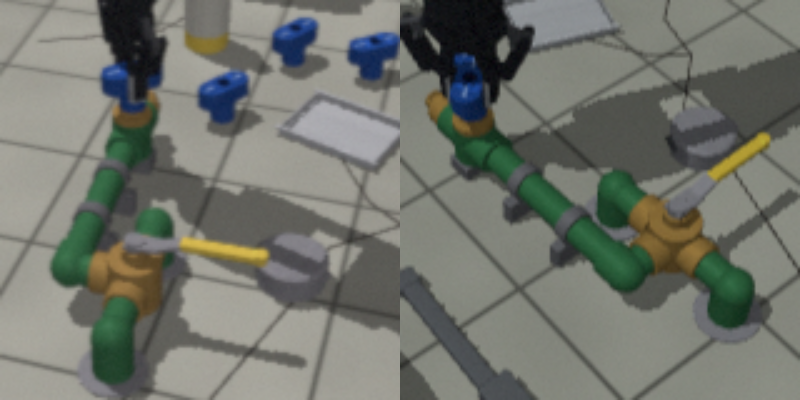

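The last picture shows the blue handle seated on the stop valve collar in the gripper, at side half (125,85). The lever points square to the inlets toward the robot, and the tray is empty in its place. I press slightly more.

Request:
move_arm(increments=[[0,0,0.03,0,2.5],[0,0,0,0,2.5],[0,0,0,0,2.5],[0,0,0,0,2.5],[0,0,0,0,2.5]])

```text
time_s: 18.2
position: [643.0, -119.2, 100.2]
orientation: [2.931, 1.129, 0.001]
wrist_force: [-2.5, 1.6, 11.8]
gripper_width: 0.363
```

Request:
move_arm(increments=[[0,0,0,0,2.5],[0,0,0,0,2.5],[0,0,0,0,2.5],[0,0,0,0,2.5],[0,0,0,0,2.5]])

```text
time_s: 18.62
position: [643.0, -119.2, 100.2]
orientation: [2.931, 1.129, 0.001]
wrist_force: [-3.5, 2.1, 11.0]
gripper_width: 0.366
```

```bash
python3 st.py
```

```text
pos [ 643.  -119.2  100.2] foot z 83.0 th 0.735 F [-3.5  2.1 11. ] T [ 0.41  0.55 -0.05] w 31.099030317225722
axis err tool [-0.3 -0.2]
```

```bash
python3 -c "
from station import r; print(r.finish_job())"
```

```text
the job is handed in; nothing more can be done
None
```

The job is done and handed in, at about 18.6 s of the 70 s allowed.

- **Water shut off first:** I turned the yellow lever to centre-off. The wrist picture then showed it within about 0.7° of square to the inlets, pointing to the robot's side. A later look at the scene showed it still there.
- **Handle fitted:** I took the blue handle out of the tray, which was the nearest of the four look-alikes at 492 mm from the base. I set it on the spindle with its wings along a rib, at about 42° in the world frame. It slid past the height where it would stop on the crests without resistance.
- **Last checks:** The handle's foot stood at 83.0 mm, the collar height. It was still gripped (31 mm opening) and pressed down with about 11 N. The final picture showed it seated on the collar, and the tray and other things looked unmoved.

One small disagreement: a sideways force of about 4 N remained at the wrist, from roughly 0.3 mm of misalignment. No check failed.

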